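Rock the cork stopper out of the leaning jar

TASK

Open the blue storage jar: rock its tight cork stopper from side to side while easing it out along the jar's leaning axis, so that the jar stays seated in its stand and is not drawn up with the stopper. Then set the stopper down, cork end downwards, so that it stands upright on the clear end of the white serving tray, and let go of it once it stands; do not drop it. Leave the white jar and the two bowls where they are.

Things in the scene. Friction and masses are not known exactly. Their poses are not given: they have to be found in the camera images.
- stopper_center (a point): Stopper in the blue jar, 91 mm long, 0.20 to 0.31 kg: tapered cork plug (34 mm long, 55 mm across at its tip, 62 mm at the top), then an aluminium head disc (80 mm across, 12 mm thick), then a round knob (34 mm across, 45 mm long). The point is on the axis, 45.5 mm from either end; z points from cork to knob. At the start the head rests on the jar's rim and z is the jar's z.
- knob_center (a point): Middle of the stopper's knob, where to grip it, 23 mm along z from the stopper's centre and 34.5 mm above the underside of the head disc. Same axes. Nothing stands over it; the white jar's equal knob is 150 mm away.
- jar_mouth (a point): Centre of the blue jar's mouth at the rim (axes of the jar). A seal ring 12 mm below grips the cork: straight out takes 30 to 40 N and drags the jar along. Tipping the stopper 6 to 9 degrees about an edge of its head on the rim draws the far side of the cork up through the seal; a side is free once 9 mm up. Rocks to alternate sides, each begun 1 to 3 mm higher, walk it out, then it lifts freely.
- jar_blue: Square blue ceramic jar, 100 x 100 x 115 mm, with a round neck (81 mm across, bore 69 mm) up to the rim at 165 mm; 1.0 to 1.2 kg, loose in the stand. Origin: centre of its underside; z: its axis, out of the mouth, leaning 35 degrees from vertical towards the robot's side; y: level, sideways along the stand. Cheeks brace it at its +y and -y sides, so rock towards those.
- stand: Fixed oak stand, 290 mm wide, with two leaning places 150 mm apart along its y, one for each jar. Each has a foot board, a bed under the jar and two low cheeks at its sides with 1.5 mm play; the upper (away) side is open, so a jar can be pulled up out of it. Origin on the counter under the middle; x points away from the robot's side, the jars lean to -x.
- jar_white: Equal jar in white with an equal stopper that stays in, in the other place of the stand (left or right). Same origin and axes as the blue jar. Leave it alone.
- tray: Fixed white porcelain tray, 170 x 320 mm; origin under its centre, top face 10 mm higher; y runs along its length. A thin rim at the edge reaches 15 mm. Its +y end is clear, from y = 30 mm to the edge at 160 mm: stand the stopper about the middle of that, near y = 95 mm on the middle line.
- bowl_a: White bowl, 84 mm across, 45 mm high, on the tray about 108 mm from its centre to -y; origin under its centre. Leave it alone.
- bowl_b: Equal white bowl on the tray near its centre (16 mm to -y); origin under its centre. Leave it alone.
There are look-alikes about, which are no part of the job. Of the things shaped like the part that bears stopper_center, the aluminium one is meant.

How it is judged:
On the way, in this order (a step that is already met when the one before it is completed fails the run):
1. the stopper is out of the neck with the blue jar still seated in the stand (z of stopper_center in the frame of jar_blue above 0.222 m and distance of jar_blue from where it was at the start of the episode below 0.012 m), for 0.1 s.
2. the stopper stands on the clear end of the tray while still held (z of stopper_center in the frame of tray between 0.052 and 0.0585 m and y of stopper_center in the frame of tray between 0.05 and 0.14 m and x of stopper_center in the frame of tray between -0.065 and 0.065 m and angle between stopper_center's own z axis and vertical below 0.12 rad and contact force between the fingers and stopper above 0.5 N), for 0.05 s.
At the end, for the whole second after the job is handed in: The stopper stands upright (within 7 degrees), cork down, on the clear end of the tray (axis 50 to 140 mm from the tray's centre towards +y, within 65 mm of its middle line), let go and still; both jars sit in the stand within 10 mm of their starts, the bowls within 20 mm (z of stopper_center in the frame of tray between 0.052 and 0.0585 m and y of stopper_center in the frame of tray between 0.05 and 0.14 m and x of stopper_center in the frame of tray between -0.065 and 0.065 m and angle between stopper_center's own z axis and vertical below 0.12 rad and distance of each of jar_blue, jar_white from where it was at the start of the episode below 0.01 m and distance of each of bowl_a, bowl_b from where it was at the start of the episode below 0.02 m); the robot touches nothing.
It fails at once if the blue jar is drawn up or out of its place (moved over 15 mm) (distance of jar_blue from where it was at the start of the episode above 0.015 m).
It fails at once if the white jar is disturbed (moved over 15 mm) (distance of jar_white from where it was at the start of the episode above 0.015 m).
It fails at once if a bowl is pushed over 25 mm (distance of any of bowl_a, bowl_b from where it was at the start of the episode above 0.025 m).
It also fails if it takes over 69 s, if anything falls off the work surface, if the arm or the gripper's body presses on something with over 40 N, if the wrist force passes 120 N, or if a joint passes its speed limit or range.

ROBOT

A 6-joint arm with a two-finger parallel gripper is mounted at the origin on the work surface. World frame = base frame: x ahead of the robot, y to its left, z up, the work surface at z = 0. Lengths are in m, angles in rad, forces in N, time in s.
With the tool pointing down it reaches from about 0.225 to 0.875 m from the base axis. Payload 3.4 kg.
Tool frame: the origin (TCP) lies on the centre line of the jaws, within the pads' length; the fingertips stand 11 mm ahead of it and the grasp point (between the pads) lies 8 mm behind it; z points along the fingers, y is the line along which they close (so a half turn about z gives the same grasp; the last joint's range is limited). The gripper opens to 85 mm and grips with 20 to 120 N. Pads are 22 mm wide; open, the fingers measure 114 mm over their backs; the gripper's body (76 mm by 85 mm) begins 54 mm behind the grasp point. The pads swing forward as they close: fully open they stand 13 mm farther back than shut.
Start: joints at [-1.302, 0.276, 1.505, -0, 1.361, -0.121], TCP at [0.219, -0.532, 0.242] pointing down, gripper open.
Joint ranges: [-2.89, 2.89], [-0.75, 2.08], [0.22, 2.7], [-1.18, 4.32], [0.11, 2.71], [-2.7, 2.7]. Speed limits (rad/s): [2.57, 2.57, 3.14, 3.14, 3.14, 3.14].

INTERFACE

Orientations are given as a unit quaternion [w, x, y, z].
In Python, from rig import manip, eyes, job gives the robot as it stands.
- The arm moves only by the tool drive_tool, never from a script. Its argument "rows" is a list of rows, each a list of 3 entries, a list of its own where there are three numbers: the turn, a rotation vector about the world's x, y, z in rad, then the shift along the world's x, y, z in cm, then the finger opening in cm, from 0 to 8.54. A call has 1 to 8 rows; each row shifts and turns the commanded pose from where the row before left it; what a row does not reach is not made up. A row lasts 1/8 s, in which the tool goes at most 62.5 mm and 10.7 degrees, less where a joint would pass 70% of its speed; a pose out of reach is approached as far as the arm can. A call is refused whole if a number of a shift passes 6.25 or a number of a turn 0.188, either way. A call with a gripper value outside its range is refused whole. The fingers move at their own pace and stop on an object; "force" is the grip in N (left out, the last holds). Time passes only in rows, so rows that do not move let the fingers close. It gives the time, the measured TCP pose, the force, the opening and the grip force at its end, in the units of the state.
- manip.get_state(): the state, without advancing time (a new reading comes with each control period).
- eyes.get_image(name): name is "scene" or "top"; returns the picture (480x640x3 uint8, red, green, blue); there is no depth.
- eyes.get_calibration(name): a dict with "camera_matrix" (3x3 intrinsics, pixels), "view" (4x4, takes a point from world to camera coordinates). Camera axes: x right, y up, looking along -z (the intrinsics and any distortion apply to the point x, -y, -z); pixel columns grow to the right and rows downward; lengths in m; the calibration is good to about 2 mm. A picture is of the moment at which its call begins. get_calibration takes no time and is no camera call.
- job.sign_off(): hands the job in; it is judged then, once.
The state is a dict: "clock": time; "qpos": joint angles; "qd": joint speeds; "effort": joint torques, N m; "position": TCP position; "ee_rot": TCP orientation; "contact_force": force on the tool from outside, world axes, zero at the start; "moment": the same for the moment, N m; "width": finger opening in m; "gripper_force": force on a finger pad.
Only numpy, scipy, OpenCV 4.12 (cv2) and the standard library are available. Lean on these libraries where they do the work, as an engineer would, in place of code of your own. Each camera call takes 0.05 s, during which the arm holds its last target. There are 200 camera calls.

## Working session

There is one attempt and no reset: what is moved stays moved. The work goes in short steps, Python scripts to look and compute and a tool call to move; the robot and the scene stay as the last step left them, time stands still between calls to the robot, and variables do not carry over. Pictures are saved under pics/ and viewed, at most 10 in all, crops included, and the job is handed in when it is done.

Besides the shell and the picture viewer there is one more tool, called in YAML: its name, and indented under it one key for each argument. drive_tool: Moves the arm, as the interface text tells. Its arguments: {"type":"object","properties":{"rows":{"type":"array"},"force":{"type":"number"}},"required":["rows"]}

```bash
mkdir -p pics; ls
python3 - <<'E'
from rig import manip, eyes
import cv2
for n in("scene","top"):
    cv2.imwrite(f"pics/{n}0.png",eyes.get_image(n)[...,::-1])
    c=eyes.get_calibration(n);print(n,c)
print(manip.get_state())
E
```

```text
pics
scene {'camera_matrix': array([[503.60183733,   0.        , 323.00242926],
       [  0.        , 503.60183733, 240.48106922],
       [  0.        ,   0.        ,   1.        ]]), 'view': array([[ 8.04876951e-01,  5.93441727e-01,  1.06146668e-04,
        -3.66195449e-01],
       [-5.03752092e-01,  6.83137546e-01,  5.28731429e-01,
         1.63749771e-01],
       [ 3.13698779e-01, -4.25617212e-01,  8.48789176e-01,
        -1.23105503e+00],
       [ 0.00000000e+00,  0.00000000e+00,  0.00000000e+00,
         1.00000000e+00]])}
top {'camera_matrix': array([[486.15647859,   0.        , 320.77900765],
       [  0.        , 486.15647859, 233.44389527],
       [  0.        ,   0.        ,   1.        ]]), 'view': array([[-0.00936571, -0.99972035,  0.02171411, -0.01534057],
       [ 0.99253614, -0.00665355,  0.12176918, -0.48262117],
       [-0.12159065,  0.02269249,  0.9923209 , -0.95825106],
       [ 0.        ,  0.        ,  0.        ,  1.        ]])}
{'clock': 0.1, 'qpos': array([-1.30202367e+00,  2.76511569e-01,  1.50600272e+00,  5.98075134e-05,
        1.36070392e+00, -1.21010846e-01]), 'qd': array([-0.00021376, -0.00072654, -0.00218192,  0.00101085,  0.00051386,
        0.0007226 ]), 'effort': array([ 8.36560430e-04, -4.17701089e+01, -2.46404743e+01, -2.37063796e-04,
        5.75744722e-03, -4.72191800e-06]), 'position': array([ 0.21838097, -0.53142818,  0.24153923]), 'ee_rot': array([-8.12718569e-04,  9.81069527e-01,  1.93654129e-01, -3.08327394e-05]), 'contact_force': array([-0.05685918, -0.29853513, -0.27161395]), 'moment': array([-0.02094488, -0.00971806, -0.0391363 ]), 'gripper_force': 0.0, 'width': 0.08556883573196986}
```

View pics/scene0.png

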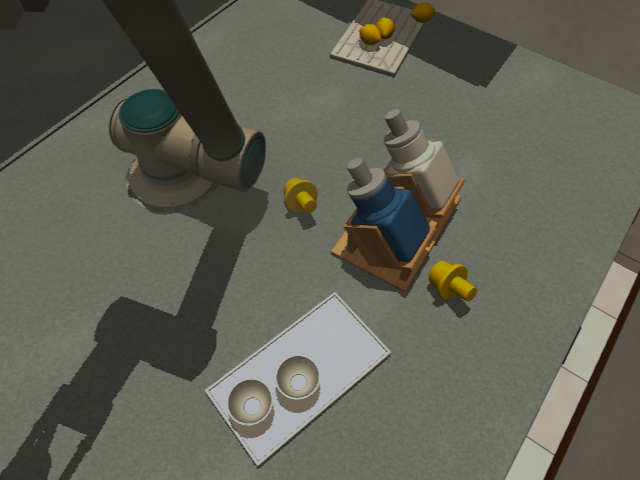

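View pics/top0.png

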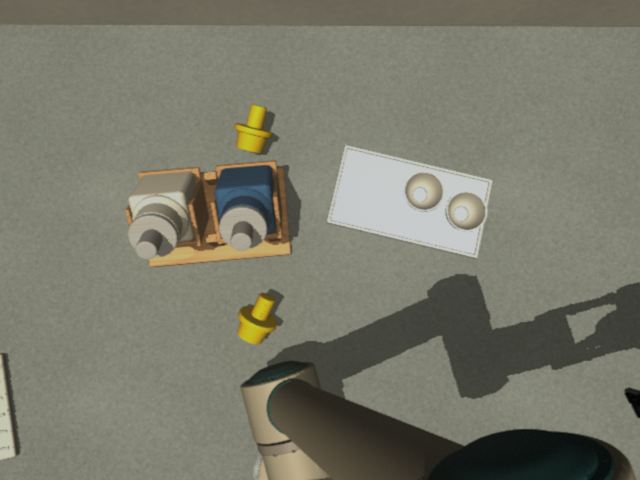

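The lookalikes for the stopper:
- Blue jar's aluminium stopper: scene (358,172), top (241,238). This is the one described.
- White jar's stopper: scene (397,122), top (150,243).
- Yellow stoppers: scene (300,195) and (452,280).

I'll check the choice in a close crop.

Run:
```python
import cv2,numpy as np
a=cv2.imread("pics/scene0.png")[150:270,325:445];b=cv2.imread("pics/top0.png")[155:275,195:315]
f=lambda i:cv2.convertScaleAbs(cv2.resize(i,(400,400),interpolation=cv2.INTER_CUBIC),alpha=1.5)
o=np.hstack([f(a),f(b)])
for k in range(0,120,10):
    for ox,x0,y0 in((0,325,150),(400,195,155)):
        p=int(k*10/3); cv2.line(o,(ox+p,0),(ox+p,6 if k%20 else 12),(0,255,0),1);cv2.line(o,(ox,p),(ox+(6 if k%20 else 12),p),(0,255,0),1)
        if k%20==0: cv2.putText(o,str(x0+k),(ox+p,22),0,.35,(0,255,0));cv2.putText(o,str(y0+k),(ox+13,p+4),0,.35,(0,255,0))
cv2.imwrite("pics/crop.png",o)
```

```text
(no output)
```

View pics/crop.png

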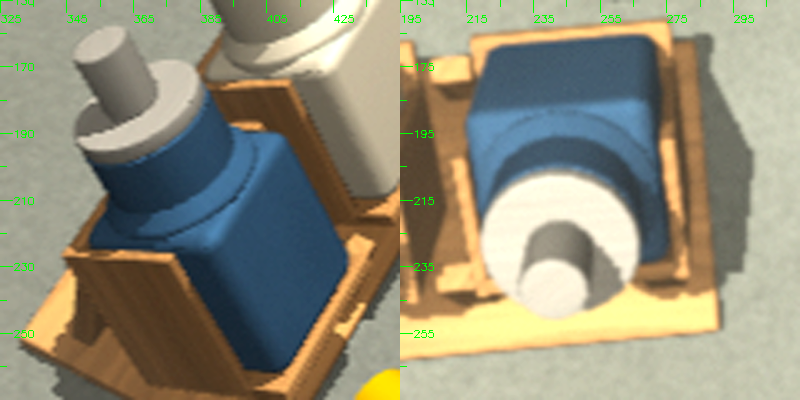

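The crop confirms the choice. The aluminium stopper sits in the blue jar, with its knob end at scene (355,162) and top (242,241). Next I'll fit the pose.

```bash
cat > h.py <<'E'
import numpy as np
from scipy.optimize import least_squares
from scipy.spatial.transform import Rotation as R
from rig import eyes
C={n:eyes.get_calibration(n) for n in("scene","top")}
def proj(n,P):
    P=np.atleast_2d(P);c=C[n];q=P@c["view"][:3,:3].T+c["view"][:3,3]
    q=q*[1,-1,-1];q=q@c["camera_matrix"].T;return q[:,:2]/q[:,2:]
def onz(n,uv,z):
    c=C[n];V=c["view"];o=-V[:3,:3].T@V[:3,3]
    d=np.linalg.inv(c["camera_matrix"])@[uv[0],uv[1],1];d=V[:3,:3].T@(d*[1,-1,-1])
    return o+d*(z-o[2])/d[2]
T=np.linspace(0,2*np.pi,120)
def circ(z,r):return np.c_[r*np.cos(T),r*np.sin(T),0*T+z]
DISC=np.r_[circ(-.0115,.04),circ(.0005,.04)];KE=circ(.0455,.017)
def rot(yaw,lean=np.radians(35)):return R.from_euler("ZY",[yaw,-lean]).as_matrix()
E
python3 - <<'E'
from h import *
def bb(n,P):u=proj(n,P);return np.r_[u.min(0),u.max(0)]
def res(p):
    M=rot(p[3]);f=lambda P:P@M.T+p[:3]
    ds=bb("scene",f(DISC))-[347.2,167.7,387.7,198.9];ks=bb("scene",f(KE))-[346.9,157.5,363.7,167.1]
    dt=(bb("top",f(DISC))-[219.3,205.7,267,0])[:3];kt=bb("top",f(KE))-[231.6,232.4,252,250.7]
    return np.r_[ds,ks,dt,kt]
s=least_squares(res,[.45,.15,.25,.08],loss="soft_l1");p=s.x
print(p.round(4),res(p).round(1))
M=rot(p[3]);print("axis",M[:,2].round(3),"y",M[:,1].round(3),"knob",p[:3]+.023*M[:,2],"jar origin",p[:3]-.1885*M[:,2])
a,b=onz("top",(150,266),.012),onz("top",(290,254),.012);print("board",a,b,np.arctan2(b[0]-a[0],a[1]-b[1]))
t=np.array([onz("top",q,.015) for q in((346,146),(492,180),(477,257),(329,222))]);print(t.round(4))
c=t.mean(0);y=(t[0]+t[3]-t[1]-t[2])[:2];y/=np.linalg.norm(y);print("tray",c,y,np.linalg.norm(t[0]-t[1]),np.linalg.norm(t[0]-t[3]),"place",c[:2]+.095*y)
E
```

```text
[0.4707 0.1142 0.2044 0.0572] [-0.8 -0.2 -0.6  1.  -0.5 -0.8 -0.9  1.4 -0.6 -2.2  0.5 -1.8 -0.5 -0.6
  0. ]
axis [-0.573 -0.033  0.819] y [-0.057  0.998  0.   ] knob [0.45752201 0.11344854 0.22321427] jar origin [0.57863518 0.12038099 0.04996361]
board [0.42018933 0.328838   0.012     ] [0.44250892 0.04404492 0.012     ] 0.07821136455022529
[[ 0.6699 -0.0746  0.015 ]
 [ 0.5953 -0.3815  0.015 ]
 [ 0.4331 -0.3417  0.015 ]
 [ 0.508  -0.0368  0.015 ]]
tray [ 0.55159719 -0.20864162  0.015     ] [0.23739842 0.97141237] 0.3158635127682671 0.16626124830011363 place [ 0.57415004 -0.11635745]
```

```bash
cat >> h.py <<'E'
YAW=.072
KN=np.array([.4575,.1134,.2232])
def toolR(M):  # tool z=-axis, tool y=-jar y
    return np.c_[M[:,0],-M[:,1],-M[:,2]]
def delta(pos,Rt,n):
    from rig import manip
    s=manip.get_state();Q=s["ee_rot"];Rc=R.from_quat(np.r_[Q[1:],Q[0]])
    rv=(R.from_matrix(Rt)*Rc.inv()).as_rotvec()
    print("t",s["clock"],"pos",s["position"].round(4),"q",s["qpos"].round(2),"F",s["contact_force"].round(1),"M",s["moment"].round(2),"w",round(s["width"],4),"gf",s["gripper_force"])
    d=(np.array(pos)-s["position"])*100
    print("total turn",rv.round(4),"shift cm",d.round(2)," per row",(rv/n).round(4),(d/n).round(2))
E
python3 - <<'E'
from h import *
M=rot(YAW);a=M[:,2];print(a.round(3),M[:,1].round(3),M[:,0].round(3))
delta(KN+.064*a,toolR(M),16)
E
```

```text
[-0.572 -0.041  0.819] [-0.072  0.997  0.   ] [0.817 0.059 0.574]
t 0.1 pos [ 0.2184 -0.5314  0.2415] q [-1.3   0.28  1.51  0.    1.36 -0.12] F [-0.1 -0.3 -0.3] M [-0.02 -0.01 -0.04] w 0.0856 gf 0.0
total turn [ 0.1388 -0.5972 -0.3083] shift cm [20.25 64.22  3.41]  per row [ 0.0087 -0.0373 -0.0193] [1.27 4.01 0.21]
```

drive_tool:
  rows:
    - [[0, 0, -0.02], [1.0, 4.2, 0.8], 8.5]
    - [[0, 0, -0.02], [1.0, 4.2, 0.8], 8.5]
    - [[0, 0, -0.02], [1.0, 4.2, 0.8], 8.5]
    - [[0, 0, -0.02], [1.0, 4.2, 0.8], 8.5]
    - [[0, 0, -0.02], [1.0, 4.2, 0.6], 8.5]
    - [[0, 0, -0.02], [1.0, 4.2, 0], 8.5]
    - [[0, 0, -0.02], [1.0, 4.2, 0], 8.5]
    - [[0, 0, -0.02], [1.0, 4.2, 0], 8.5]

```text
clock: 1.1
position: [0.2984, -0.1943, 0.2801]
ee_rot: [-0.0, 0.993, 0.114, 0.0]
contact_force: [0.8, -0.8, 0.1]
width: 0.0852
gripper_force: 0.0
```

drive_tool:
  rows:
    - [[0.02, -0.08, -0.02], [1.0, 4.2, 0], 8.5]
    - [[0.02, -0.08, -0.02], [1.0, 4.2, 0], 8.5]
    - [[0.02, -0.08, -0.02], [1.0, 4.0, 0], 8.5]
    - [[0.02, -0.08, -0.02], [1.0, 4.0, 0], 8.5]
    - [[0.02, -0.08, -0.02], [1.0, 4.0, 0], 8.5]
    - [[0.02, -0.08, -0.02], [1.0, 4.0, 0], 8.5]
    - [[0.02, -0.08, -0.02], [1.0, 3.0, 0], 8.5]
    - [[0, 0, 0], [0, 0, 0], 8.5]

```text
clock: 2.1
position: [0.3662, 0.0805, 0.2789]
ee_rot: [-0.038, 0.958, 0.044, 0.281]
contact_force: [-0.3, -1.5, 0.0]
width: 0.0854
gripper_force: 0.0
```

Run:
```python
from h import *
M=rot(YAW);a=M[:,2]
delta(KN+.064*a,toolR(M),2)
```

```text
t 2.1 pos [0.3662 0.0805 0.2789] q [-0.13 -0.37  2.16  0.23  0.82  1.23] F [-0.3 -1.5  0. ] M [-0.02  0.27  0.01] w 0.0854 gf 0.0
total turn [-0.0441 -0.0422 -0.0351] shift cm [ 5.47  3.03 -0.33]  per row [-0.022  -0.0211 -0.0175] [ 2.73  1.51 -0.16]
```

drive_tool:
  rows:
    - [[-0.015, -0.015, -0.012], [1.8, 1.0, -0.1], 8.5]
    - [[-0.015, -0.015, -0.012], [1.8, 1.0, -0.1], 8.5]
    - [[-0.014, -0.012, -0.011], [1.8, 1.0, -0.1], 8.5]
    - [[0, 0, 0], [0, 0, 0], 8.5]

```text
clock: 2.6
position: [0.4234, 0.1078, 0.277]
ee_rot: [-0.009, 0.953, 0.032, 0.301]
contact_force: [-0.1, 0.5, -0.0]
width: 0.0852
gripper_force: 0.0
```

Run:
```python
from h import *
import cv2
M=rot(YAW);a=M[:,2]
delta(KN-.007*a,toolR(M),4)
im=[eyes.get_image(n)[...,::-1] for n in("scene","top")]
f=lambda i:cv2.convertScaleAbs(cv2.resize(i,(400,400),interpolation=cv2.INTER_CUBIC),alpha=1.5)
cv2.imwrite("pics/pre.png",np.hstack([f(im[0][80:230,275:425]),f(im[1][160:310,165:315])]))
```

```text
t 2.6 pos [0.4234 0.1078 0.277 ] q [ 0.11 -0.25  2.12 -0.04  0.66  1.64] F [-0.1  0.5 -0. ] M [-0.02  0.27 -0.06] w 0.0852 gf 0.0
total turn [0.0013 0.0005 0.0053] shift cm [ 3.81  0.59 -5.96]  per row [0.0003 0.0001 0.0013] [ 0.95  0.15 -1.49]
```

View pics/pre.png

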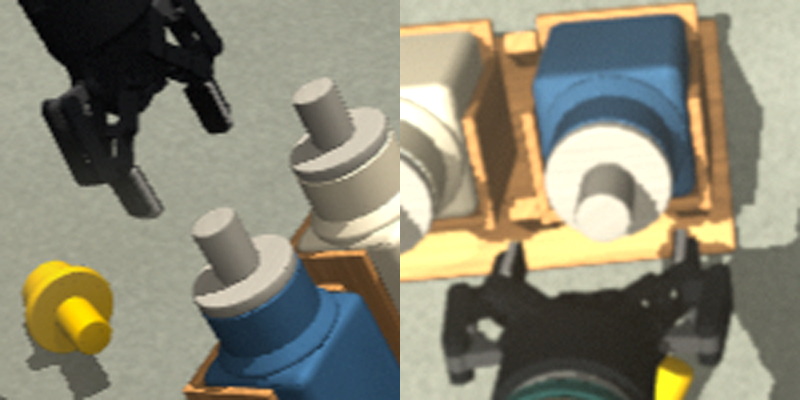

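drive_tool:
  rows:
    - [[0, 0, 0], [0.8, 0.12, -1.2], 8.5]
    - [[0, 0, 0], [0.8, 0.12, -1.2], 8.5]
    - [[0, 0, 0], [0.8, 0.12, -1.2], 8.5]
    - [[0, 0, 0.005], [0.7, 0.12, -1.2], 8.5]
    - [[0, 0, 0], [0.7, 0.11, -1.16], 8.5]
    - [[0, 0, 0], [0, 0, 0], 8.5]

```text
clock: 3.45
position: [0.4599, 0.1126, 0.2168]
ee_rot: [-0.01, 0.953, 0.033, 0.3]
contact_force: [0.1, -0.3, 0.5]
width: 0.085
gripper_force: 0.0
```

drive_tool:
  rows:
    - [[0, 0, 0], [0, 0, 0], 4]
    - [[0, 0, 0], [0, 0, 0], 3]
    - [[0, 0, 0], [0, 0, 0], 2.5]
    - [[0, 0, 0], [0, 0, 0], 2]
    - [[0, 0, 0], [0, 0, 0], 2]
    - [[0, 0, 0], [0, 0, 0], 2]
  force: 30

```text
clock: 4.2
position: [0.4604, 0.1139, 0.2184]
ee_rot: [-0.01, 0.953, 0.034, 0.302]
contact_force: [-4.8, -4.3, 5.9]
width: 0.0333
gripper_force: 29.4
```

Run:
```python
from h import *
M=rot(YAW);a=M[:,2]
delta(KN-.007*a,toolR(M),1)
```

```text
t 4.2 pos [0.4604 0.1139 0.2184] q [ 0.11 -0.12  2.19 -0.06  0.46  1.66] F [-4.8 -4.3  5.9] M [-0.17  0.37 -0.13] w 0.0333 gf 29.36358869075775
total turn [0.0003 0.0033 0.001 ] shift cm [ 0.11 -0.02 -0.09]  per row [0.0003 0.0033 0.001 ] [ 0.11 -0.02 -0.09]
```

drive_tool:
  rows:
    - [[0, 0, 0], [-0.03, 0, 0.04], 2]
    - [[0, 0, 0], [0, 0, 0], 2]
    - [[0, 0, 0], [0, 0, 0], 2]
  force: 90

```text
clock: 4.58
position: [0.4603, 0.1139, 0.2186]
ee_rot: [-0.01, 0.953, 0.034, 0.302]
contact_force: [-5.0, -4.3, 4.6]
width: 0.0324
gripper_force: 88.9
```

drive_tool:
  rows:
    - [[-0.015, -0.001, -0.0106], [-0.043, 0.046, 0.056], 2]
    - [[-0.015, -0.001, -0.0106], [-0.043, 0.046, 0.056], 2]
    - [[-0.015, -0.001, -0.0106], [-0.043, 0.046, 0.056], 2]
    - [[-0.015, -0.001, -0.0106], [-0.043, 0.046, 0.056], 2]

```text
clock: 5.08
position: [0.4586, 0.1165, 0.2206]
ee_rot: [0.024, 0.952, 0.022, 0.303]
contact_force: [-2.7, 0.8, 2.1]
width: 0.0324
gripper_force: 89.4
```

```bash
cat >> h.py <<'E'
def rel():
    from rig import manip
    s=manip.get_state();M=rot(YAW);Q=s["ee_rot"];Rc=R.from_quat(np.r_[Q[1:],Q[0]]).as_matrix()
    rv=R.from_matrix(M.T@Rc@toolR(np.eye(3)).T).as_rotvec()
    print("t %.2f"%s["clock"],"jar-frame tcp mm",((s["position"]-[.4604,.1139,.2184])@M*1e3).round(1),"rot deg",np.degrees(rv).round(1),"F",(s["contact_force"]@M).round(1),"M",(s["moment"]@M).round(2),"w",round(s["width"],4),round(s["gripper_force"],1))
E
python3 -c "
from h import *
rel()"
```

```text
t 5.08 jar-frame tcp mm [-0.   2.7  2.7] rot deg [-4.2 -0.2 -0.1] F [-0.9  1.   3.2] M [0.94 0.38 0.04] w 0.0324 89.4
```

drive_tool:
  rows:
    - [[-0.015, -0.001, -0.0106], [-0.043, 0.046, 0.056], 2]
    - [[-0.015, -0.001, -0.0106], [-0.043, 0.046, 0.056], 2]
    - [[-0.015, -0.001, -0.0106], [-0.043, 0.046, 0.056], 2]
    - [[-0.015, -0.001, -0.0106], [-0.043, 0.046, 0.056], 2]
    - [[0, 0, 0], [0, 0, 0], 2]

```text
clock: 5.7
position: [0.4571, 0.1192, 0.2227]
ee_rot: [0.058, 0.951, 0.012, 0.304]
contact_force: [-0.5, 4.0, 0.2]
width: 0.0323
gripper_force: 89.3
```

```bash
python3 -c "
from h import *
rel()"
```

```text
t 5.70 jar-frame tcp mm [0.1 5.5 5.2] rot deg [-8.3 -0.2 -0.1] F [-0.1  4.1  0.3] M [ 1.16  0.23 -0.17] w 0.0323 89.3
```

Run:
```python
from h import *
import cv2
im=[eyes.get_image(n)[...,::-1] for n in("scene","top")]
f=lambda i:cv2.convertScaleAbs(cv2.resize(i,(400,400),interpolation=cv2.INTER_CUBIC),alpha=1.5)
cv2.imwrite("pics/rock1.png",np.hstack([f(im[0][140:260,325:445]),f(im[1][155:275,195:315])]))
```

```text
(no output)
```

View pics/rock1.png

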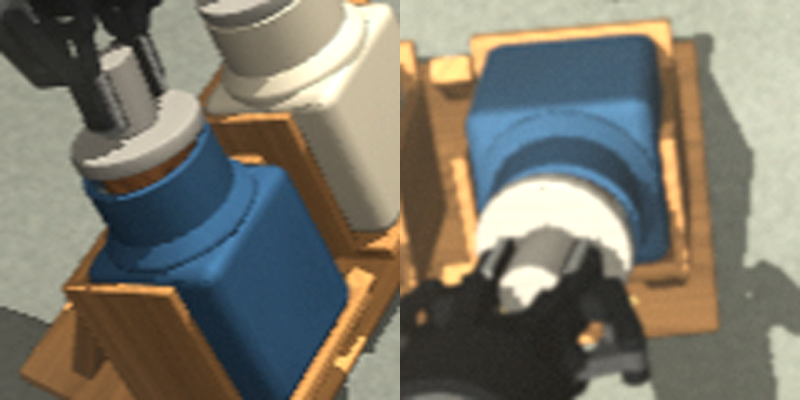

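The rock works. Brown cork shows on the near (-y) side of the neck at crop (150,180), and the jar hasn't moved. Next I'll bring it back to level, a bit higher.

drive_tool:
  rows:
    - [[0.03, 0.002, 0.0212], [0.064, -0.094, -0.082], 2]
    - [[0.03, 0.002, 0.0212], [0.064, -0.094, -0.082], 2]
    - [[0.03, 0.002, 0.0212], [0.064, -0.094, -0.082], 2]
    - [[0.03, 0.002, 0.0212], [0.064, -0.094, -0.082], 2]
    - [[0, 0, 0], [0, 0, 0], 2]

```text
clock: 6.42
position: [0.4591, 0.1131, 0.2204]
ee_rot: [-0.011, 0.953, 0.033, 0.302]
contact_force: [-7.2, 2.5, 9.7]
width: 0.0326
gripper_force: 90.4
```

```bash
python3 -c "
from h import *
rel()"
```

```text
t 6.42 jar-frame tcp mm [ 0.  -0.7  2.4] rot deg [-0.1 -0.2 -0.2] F [-0.2  3.  12. ] M [0.75 0.4  0.17] w 0.0326 90.4
```

drive_tool:
  rows:
    - [[0.015, 0.001, 0.0106], [-0.036, -0.052, 0.056], 2]
    - [[0.015, 0.001, 0.0106], [-0.036, -0.052, 0.056], 2]
    - [[0.015, 0.001, 0.0106], [-0.036, -0.052, 0.056], 2]
    - [[0.015, 0.001, 0.0106], [-0.036, -0.052, 0.056], 2]
    - [[0, 0, 0], [0, 0, 0], 2]

```text
clock: 7.05
position: [0.4583, 0.1105, 0.2215]
ee_rot: [-0.045, 0.952, 0.044, 0.3]
contact_force: [1.8, -3.6, -0.9]
width: 0.0322
gripper_force: 90.3
```

```bash
python3 -c "
from h import *
rel()"
```

```text
t 7.05 jar-frame tcp mm [-0.2 -3.2  3.9] rot deg [ 4.1 -0.2 -0.1] F [ 0.8 -3.7 -1.6] M [-0.76 -0.02 -0.02] w 0.0322 90.3
```

Axial pull is small. Continuing.

drive_tool:
  rows:
    - [[0.015, 0.001, 0.0106], [-0.036, -0.052, 0.056], 2]
    - [[0.015, 0.001, 0.0106], [-0.036, -0.052, 0.056], 2]
    - [[0.015, 0.001, 0.0106], [-0.036, -0.052, 0.056], 2]
    - [[0.015, 0.001, 0.0106], [-0.036, -0.052, 0.056], 2]
    - [[0, 0, 0], [0, 0, 0], 2]

```text
clock: 7.68
position: [0.4572, 0.1081, 0.2234]
ee_rot: [-0.079, 0.949, 0.055, 0.299]
contact_force: [3.4, -4.2, -3.1]
width: 0.0323
gripper_force: 90.6
```

```bash
python3 -c "
from h import *
rel()"
```

```text
t 7.67 jar-frame tcp mm [-0.1 -5.5  6.2] rot deg [ 8.2 -0.2 -0. ] F [ 0.7 -4.4 -4.3] M [-1.2   0.01  0.05] w 0.0323 90.6
```

drive_tool:
  rows:
    - [[-0.03, -0.002, -0.0212], [0.036, 0.101, -0.061], 2]
    - [[-0.03, -0.002, -0.0212], [0.036, 0.101, -0.061], 2]
    - [[-0.03, -0.002, -0.0212], [0.036, 0.101, -0.061], 2]
    - [[-0.03, -0.002, -0.0212], [0.036, 0.101, -0.061], 2]
    - [[0, 0, 0], [0, 0, 0], 2]

```text
clock: 8.3
position: [0.4578, 0.1138, 0.2221]
ee_rot: [-0.01, 0.953, 0.035, 0.302]
contact_force: [-2.7, -3.0, 6.3]
width: 0.0323
gripper_force: 91.7
```

```bash
python3 -c "
from h import *
rel()"
```

```text
t 8.30 jar-frame tcp mm [0.  0.1 4.5] rot deg [-0.1 -0.2  0.1] F [ 1.2 -2.8  6.9] M [-0.97  0.21 -0.1 ] w 0.0323 91.7
```

Rock towards +y again.

drive_tool:
  rows:
    - [[-0.03, -0.002, -0.0212], [-0.086, 0.092, 0.112], 2]
    - [[-0.03, -0.002, -0.0212], [-0.086, 0.092, 0.112], 2]
    - [[-0.03, -0.002, -0.0212], [-0.086, 0.092, 0.112], 2]
    - [[-0.03, -0.002, -0.0212], [-0.086, 0.092, 0.112], 2]
    - [[0, 0, 0], [0, 0, 0], 2]

```text
clock: 8.93
position: [0.4548, 0.1191, 0.2257]
ee_rot: [0.058, 0.951, 0.012, 0.303]
contact_force: [2.0, 3.7, -2.6]
width: 0.0324
gripper_force: 91.4
```

```bash
python3 -c "
from h import *
rel()"
```

```text
t 8.93 jar-frame tcp mm [-0.   5.6  9. ] rot deg [-8.3 -0.1 -0. ] F [ 0.4  3.5 -3.4] M [ 1.09  0.06 -0.12] w 0.0324 91.4
```

drive_tool:
  rows:
    - [[0.03, 0.002, 0.0212], [0.05, -0.095, -0.061], 2]
    - [[0.03, 0.002, 0.0212], [0.05, -0.095, -0.061], 2]
    - [[0.03, 0.002, 0.0212], [0.05, -0.095, -0.061], 2]
    - [[0.03, 0.002, 0.0212], [0.05, -0.095, -0.061], 2]
    - [[0, 0, 0], [0, 0, 0], 2]

```text
clock: 9.55
position: [0.4566, 0.113, 0.2239]
ee_rot: [-0.011, 0.953, 0.032, 0.302]
contact_force: [-0.8, 2.4, 1.7]
width: 0.0324
gripper_force: 91.4
```

```bash
python3 -c "
from h import *
rel()"
```

```text
t 9.55 jar-frame tcp mm [-0.  -0.7  6.7] rot deg [-0.1 -0.2 -0.3] F [0.4 2.5 1.7] M [0.65 0.04 0.03] w 0.0324 91.4
```

drive_tool:
  rows:
    - [[0.03, 0.002, 0.0212], [-0.072, -0.104, 0.112], 2]
    - [[0.03, 0.002, 0.0212], [-0.072, -0.104, 0.112], 2]
    - [[0.03, 0.002, 0.0212], [-0.072, -0.104, 0.112], 2]
    - [[0.03, 0.002, 0.0212], [-0.072, -0.104, 0.112], 2]
    - [[0, 0, 0], [0, 0, 0], 2]

```text
clock: 10.18
position: [0.4539, 0.1079, 0.2277]
ee_rot: [-0.079, 0.95, 0.055, 0.299]
contact_force: [2.3, -4.6, -1.4]
width: 0.0325
gripper_force: 91.6
```

```bash
python3 -c "
from h import *
rel()"
```

```text
t 10.18 jar-frame tcp mm [-0.3 -5.6 11.5] rot deg [ 8.2 -0.2 -0.1] F [ 0.8 -4.8 -2.2] M [-1.06  0.06  0.06] w 0.0325 91.6
```

drive_tool:
  rows:
    - [[-0.03, -0.002, -0.0212], [0.029, 0.101, -0.05], 2]
    - [[-0.03, -0.002, -0.0212], [0.029, 0.101, -0.05], 2]
    - [[-0.03, -0.002, -0.0212], [0.029, 0.101, -0.05], 2]
    - [[-0.03, -0.002, -0.0212], [0.029, 0.101, -0.05], 2]
    - [[0, 0, 0], [0, 0, 0], 2]

```text
clock: 10.8
position: [0.4547, 0.1143, 0.2261]
ee_rot: [-0.01, 0.953, 0.036, 0.302]
contact_force: [1.3, -2.4, 1.0]
width: 0.0319
gripper_force: 91.4
```

```bash
python3 -c "
from h import *
rel()"
```

```text
t 10.80 jar-frame tcp mm [-0.2  0.8  9.5] rot deg [-0.  -0.2  0.2] F [ 1.5 -2.4  0.2] M [-0.59 -0.1  -0.02] w 0.0319 91.4
```

drive_tool:
  rows:
    - [[-0.03, -0.002, -0.0212], [-0.086, 0.092, 0.112], 2]
    - [[-0.03, -0.002, -0.0212], [-0.086, 0.092, 0.112], 2]
    - [[-0.03, -0.002, -0.0212], [-0.086, 0.092, 0.112], 2]
    - [[-0.03, -0.002, -0.0212], [-0.086, 0.092, 0.112], 2]
    - [[0, 0, 0], [0, 0, 0], 2]

```text
clock: 11.42
position: [0.4512, 0.1189, 0.2301]
ee_rot: [0.058, 0.951, 0.012, 0.303]
contact_force: [0.8, 5.3, -0.0]
width: 0.0323
gripper_force: 91.8
```

```bash
python3 -c "
from h import *
rel()"
```

```text
t 11.43 jar-frame tcp mm [-0.5  5.7 14.6] rot deg [-8.3 -0.1 -0. ] F [ 0.9  5.2 -0.7] M [ 1.17  0.12 -0.13] w 0.0323 91.8
```

drive_tool:
  rows:
    - [[0.03, 0.002, 0.0212], [0.043, -0.095, -0.05], 2]
    - [[0.03, 0.002, 0.0212], [0.043, -0.095, -0.05], 2]
    - [[0.03, 0.002, 0.0212], [0.043, -0.095, -0.05], 2]
    - [[0.03, 0.002, 0.0212], [0.043, -0.095, -0.05], 2]
    - [[0, 0, 0], [0, 0, 0], 2]

```text
clock: 12.05
position: [0.4529, 0.1125, 0.2284]
ee_rot: [-0.011, 0.953, 0.032, 0.302]
contact_force: [0.6, 2.0, -1.1]
width: 0.0321
gripper_force: 91.5
```

```bash
python3 -c "
from h import *
rel()"
```

```text
t 12.05 jar-frame tcp mm [-0.5 -0.8 12.5] rot deg [-0.1 -0.1 -0.3] F [ 0.   1.9 -1.3] M [ 0.37  0.03 -0.03] w 0.0321 91.5
```

drive_tool:
  rows:
    - [[0.03, 0.002, 0.0212], [-0.072, -0.104, 0.112], 2]
    - [[0.03, 0.002, 0.0212], [-0.072, -0.104, 0.112], 2]
    - [[0.03, 0.002, 0.0212], [-0.072, -0.104, 0.112], 2]
    - [[0.03, 0.002, 0.0212], [-0.072, -0.104, 0.112], 2]
    - [[0, 0, 0], [0, 0, 0], 2]

```text
clock: 12.68
position: [0.4502, 0.1077, 0.2325]
ee_rot: [-0.079, 0.95, 0.055, 0.298]
contact_force: [0.4, -4.5, -0.7]
width: 0.0321
gripper_force: 91.7
```

```bash
python3 -c "
from h import *
rel()"
```

```text
t 12.68 jar-frame tcp mm [-0.6 -5.4 17.6] rot deg [ 8.2 -0.1 -0.1] F [-0.3 -4.5 -0.6] M [-1.12  0.19  0.05] w 0.0321 91.7
```

drive_tool:
  rows:
    - [[-0.03, -0.002, -0.0212], [0.015, 0.1, -0.03], 2]
    - [[-0.03, -0.002, -0.0212], [0.015, 0.1, -0.03], 2]
    - [[-0.03, -0.002, -0.0212], [0.015, 0.1, -0.03], 2]
    - [[-0.03, -0.002, -0.0212], [0.015, 0.1, -0.03], 2]
    - [[0, 0, 0], [0, 0, 0], 2]

```text
clock: 13.3
position: [0.4502, 0.1142, 0.2314]
ee_rot: [-0.01, 0.953, 0.036, 0.301]
contact_force: [1.1, -2.2, -0.7]
width: 0.0322
gripper_force: 91.5
```

```bash
python3 -c "
from h import *
rel()"
```

```text
t 13.30 jar-frame tcp mm [-0.8  1.  16.5] rot deg [-0.  -0.1  0.2] F [ 0.4 -2.3 -1.1] M [-0.24  0.08  0.02] w 0.0322 91.5
```

drive_tool:
  rows:
    - [[0, 0, 0], [-0.057, -0.004, 0.082], 2]
    - [[0, 0, 0], [-0.057, -0.004, 0.082], 2]
    - [[0, 0, 0], [-0.057, -0.004, 0.082], 2]

```text
clock: 13.68
position: [0.4485, 0.1128, 0.2337]
ee_rot: [-0.011, 0.953, 0.033, 0.301]
contact_force: [1.3, 0.2, -1.7]
width: 0.0321
gripper_force: 91.5
```

Run:
```python
from h import *
rel()
import cv2
im=[eyes.get_image(n)[...,::-1] for n in("scene","top")]
f=lambda i:cv2.convertScaleAbs(cv2.resize(i,(400,400),interpolation=cv2.INTER_CUBIC),alpha=1.5)
cv2.imwrite("pics/rock2.png",np.hstack([f(im[0][140:260,325:445]),f(im[1][155:275,195:315])]))
```

```text
t 13.68 jar-frame tcp mm [-1.  -0.2 19.4] rot deg [-0.1 -0.1 -0.1] F [ 0.1  0.1 -2.2] M [0.05 0.32 0.03] w 0.0321 91.5
```

View pics/rock2.png

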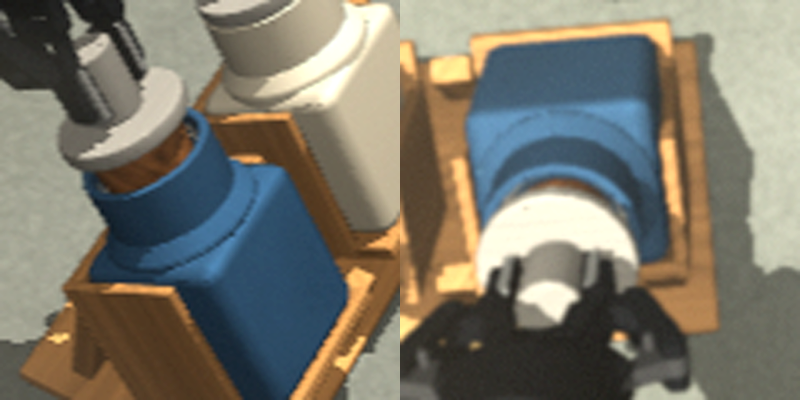

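The stopper is about 19 mm up. Axial force is only the stopper's weight, and the jar is still seated, so I'll lift it out along the axis.

drive_tool:
  rows:
    - [[0, 0, 0], [-0.23, -0.016, 0.33], 2]
    - [[0, 0, 0], [-0.23, -0.016, 0.33], 2]
    - [[0, 0, 0], [-0.34, -0.025, 0.49], 2]
    - [[0, 0, 0], [-0.46, -0.03, 0.65], 2]
    - [[0, 0, 0], [-0.46, -0.03, 0.65], 2]
    - [[0, 0, 0], [-0.46, -0.03, 0.65], 2]
    - [[0, 0, 0], [-0.46, -0.03, 0.65], 2]
    - [[0, 0, 0], [0, 0, 0], 2]

```text
clock: 14.78
position: [0.4227, 0.1114, 0.2725]
ee_rot: [-0.011, 0.953, 0.034, 0.302]
contact_force: [0.5, -0.1, -0.5]
width: 0.0323
gripper_force: 91.5
```

Run:
```python
from h import *
rel()
# target: upright above tray
M=R.from_euler("z",YAW).as_matrix()
delta([.575,-.116,.20],toolR(M),16)
```

```text
t 14.78 jar-frame tcp mm [ 0.1  0.3 66. ] rot deg [-0.  -0.2 -0.1] F [ 0.1 -0.1 -0.7] M [-0.02  0.51  0.01] w 0.0323 91.5
t 14.775 pos [0.4227 0.1114 0.2725] q [ 0.12 -0.25  2.13 -0.05  0.65  1.65] F [ 0.5 -0.1 -0.5] M [-0.06  0.51 -0.  ] w 0.0323 gf 91.46975755691528
total turn [-0.044   0.6134  0.0012] shift cm [ 15.23 -22.74  -7.25]  per row [-0.0028  0.0383  0.0001] [ 0.95 -1.42 -0.45]
```

drive_tool:
  rows:
    - [[0, 0, 0], [0, -2, 0.3], 2]
    - [[0, 0, 0], [0, -2.5, 0.3], 2]
    - [[0, 0, 0], [0.5, -2.5, 0], 2]
    - [[-0.003, 0.05, 0], [1, -2.5, 0], 2]
    - [[-0.004, 0.07, 0], [1.5, -2.5, 0], 2]
    - [[-0.004, 0.07, 0], [1.5, -2.5, 0], 2]
    - [[-0.005, 0.07, 0], [1.5, -2.0, 0], 2]
    - [[-0.005, 0.07, 0], [1.5, -2.0, 0], 2]

```text
clock: 15.78
position: [0.4984, -0.0749, 0.2775]
ee_rot: [-0.006, 0.99, 0.034, 0.14]
contact_force: [0.6, 0.4, -1.4]
width: 0.0322
gripper_force: 91.5
```

drive_tool:
  rows:
    - [[-0.005, 0.07, 0], [1.5, -1.5, -0.5], 2]
    - [[-0.005, 0.07, 0], [1.5, -1.5, -1], 2]
    - [[-0.005, 0.07, 0], [1.5, -1.2, -1.5], 2]
    - [[-0.005, 0.07, 0], [1.5, 0, -1.5], 2]
    - [[-0.003, 0.05, 0], [1.2, 0, -1.5], 2]
    - [[0, 0.02, 0], [0.5, 0, -1.5], 2]
    - [[0, 0, 0], [0, 0, 0], 2]
    - [[0, 0, 0], [0, 0, 0], 2]

```text
clock: 16.77
position: [0.5741, -0.1157, 0.203]
ee_rot: [-0.001, 0.999, 0.035, -0.034]
contact_force: [0.8, -0.0, -1.6]
width: 0.033
gripper_force: 91.5
```

Run:
```python
from h import *
import cv2
M=R.from_euler("z",YAW).as_matrix()
delta([.575,-.116,.10],toolR(M),8)
im=[eyes.get_image(n)[...,::-1] for n in("scene","top")]
cv2.imwrite("pics/tray.png",np.hstack([cv2.resize(im[0],(400,300)),cv2.resize(im[1],(400,300))]))
a=im[0][230:410,250:430];b=im[1][120:300,280:460]
cv2.imwrite("pics/tray.png",cv2.convertScaleAbs(np.hstack([cv2.resize(i,(400,400),interpolation=2) for i in(a,b)]),alpha=1.4))
```

```text
t 16.775 pos [ 0.5741 -0.1157  0.203 ] q [-0.3   0.35  1.5  -0.02  1.36  1.2 ] F [ 0.8 -0.  -1.6] M [ 0.01 -0.06 -0.01] w 0.033 gf 91.4738380908966
total turn [ 0.0012 -0.0678  0.0027] shift cm [  0.09  -0.03 -10.3 ]  per row [ 0.0001 -0.0085  0.0003] [ 0.01 -0.   -1.29]
```

View pics/tray.png

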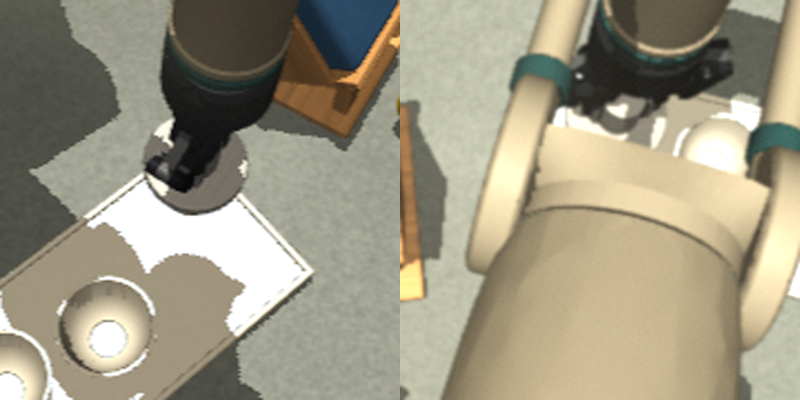

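drive_tool:
  rows:
    - [[0, -0.02, 0], [0.03, 0, -1.5], 2]
    - [[0, -0.02, 0], [0.03, 0, -2], 2]
    - [[0, -0.02, 0], [0.03, 0, -2], 2]
    - [[0, -0.008, 0], [0, 0, -2], 2]
    - [[0, 0, 0], [0, 0, -2], 2]
    - [[0, 0, 0], [0, 0, -1.5], 2]
    - [[0, 0, 0], [0, 0, -0.8], 2]
    - [[0, 0, 0], [0, 0, 0], 2]

```text
clock: 17.88
position: [0.5754, -0.1156, 0.0845]
ee_rot: [0.0, 0.999, 0.035, -0.0]
contact_force: [-0.7, 0.3, -2.0]
width: 0.0322
gripper_force: 91.5
```

Run:
```python
from h import *
import cv2
M=R.from_euler("z",YAW).as_matrix()
delta([.575,-.116,.07],toolR(M),8)
im=[eyes.get_image(n)[...,::-1] for n in("scene","top")]
a=im[0][270:390,270:390];b=im[1][110:230,300:420]
cv2.imwrite("pics/tray2.png",cv2.convertScaleAbs(np.hstack([cv2.resize(i,(400,400),interpolation=2) for i in(a,b)]),alpha=1.8))
```

```text
t 17.875 pos [ 0.5754 -0.1156  0.0845] q [-0.32  0.42  1.71 -0.    1.02  1.19] F [-0.7  0.3 -2. ] M [-0.01  0.03 -0.  ] w 0.0322 gf 91.4706301689148
total turn [ 0.0009 -0.0006  0.0026] shift cm [-0.04 -0.04 -1.45]  per row [ 0.0001 -0.0001  0.0003] [-0.   -0.   -0.18]
```

View pics/tray2.png

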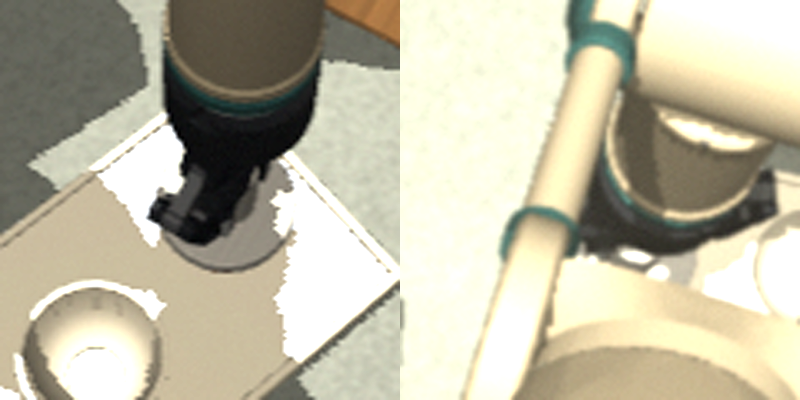

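The stopper is over the clear end of the tray, with its head disc at crop (228,225) and well clear of bowl_b. Lowering slowly.

drive_tool:
  rows:
    - [[0, 0, 0], [0, 0, -0.3], 2]
    - [[0, 0, 0], [0, 0, -0.3], 2]
    - [[0, 0, 0], [0, 0, -0.2], 2]
    - [[0, 0, 0], [0, 0, -0.1], 2]
    - [[0, 0, 0], [0, 0, -0.1], 2]
    - [[0, 0, 0], [0, 0, 0], 2]
  force: 50

```text
clock: 18.73
position: [0.5755, -0.1156, 0.0745]
ee_rot: [0.0, 0.999, 0.035, -0.0]
contact_force: [-0.4, -1.4, -2.7]
width: 0.0322
gripper_force: 91.5
```

drive_tool:
  rows:
    - [[0, 0, 0], [0, 0, -0.1], 2]
    - [[0, 0, 0], [0, 0, -0.1], 2]
    - [[0, 0, 0], [0, 0, 0], 2]

```text
clock: 19.1
position: [0.5756, -0.1156, 0.0743]
ee_rot: [0.001, 0.999, 0.035, 0.0]
contact_force: [-2.6, -0.4, 8.7]
width: 0.0321
gripper_force: 92.2
```

drive_tool:
  rows:
    - [[0, 0, 0], [0, 0, 0], 2.5]
    - [[0, 0, 0], [0, 0, 0], 2]
    - [[0, 0, 0], [0, 0, 0], 2]
  force: 25

```text
clock: 19.48
position: [0.5756, -0.1156, 0.0743]
ee_rot: [0.001, 0.999, 0.035, 0.0]
contact_force: [-3.1, 1.2, 8.1]
width: 0.0323
gripper_force: 92.2
```

Run:
```python
from h import *
M=R.from_euler("z",YAW).as_matrix()
delta([.575,-.116,.0743],toolR(M),1)
```

```text
t 19.475 pos [ 0.5756 -0.1156  0.0743] q [-0.32  0.43  1.72 -0.    0.99  1.19] F [-3.1  1.2  8.1] M [ 0.09  0.47 -0.07] w 0.0323 gf 92.19795942306519
total turn [0.0013 0.0006 0.0025] shift cm [-0.06 -0.04  0.  ]  per row [0.0013 0.0006 0.0025] [-0.06 -0.04  0.  ]
```

There's a moment of +0.47 about y, so the cork is touching on its -x edge and the stopper is slightly tilted. I'll ease it flat.

drive_tool:
  rows:
    - [[0, 0.01, 0], [0.06, 0, -0.03], 2]
    - [[0, 0.01, 0], [0.06, 0, -0.03], 2]
    - [[0, 0, 0], [0, 0, 0], 2]
  force: 40

```text
clock: 19.85
position: [0.5768, -0.1156, 0.0746]
ee_rot: [0.0, 0.999, 0.035, -0.01]
contact_force: [-4.6, 1.2, 13.4]
width: 0.0322
gripper_force: 93.1
```

Run:
```python
from h import *
M=R.from_euler("z",YAW).as_matrix()
delta([.575,-.116,.0743],toolR(M),1)
```

```text
t 19.85 pos [ 0.5768 -0.1156  0.0746] q [-0.31  0.44  1.7  -0.01  1.02  1.19] F [-4.6  1.2 13.4] M [0.19 0.76 0.02] w 0.0322 gf 93.1028938293457
total turn [ 0.0015 -0.0193  0.0023] shift cm [-0.18 -0.04 -0.03]  per row [ 0.0015 -0.0193  0.0023] [-0.18 -0.04 -0.03]
```

drive_tool:
  rows:
    - [[0, 0.01, 0], [0.06, 0, -0.03], 2]
    - [[0, 0.01, 0], [0.06, 0, -0.03], 2]
    - [[0, 0, 0], [0, 0, 0], 2]

```text
clock: 20.23
position: [0.5781, -0.1156, 0.0749]
ee_rot: [0.0, 0.999, 0.035, -0.019]
contact_force: [-5.4, 0.8, 17.0]
width: 0.0319
gripper_force: 93.6
```

Run:
```python
from h import *
M=R.from_euler("z",YAW).as_matrix()
delta([.575,-.116,.0743],toolR(M),1)
```

```text
t 20.225 pos [ 0.5781 -0.1156  0.0749] q [-0.31  0.45  1.68 -0.02  1.05  1.2 ] F [-5.4  0.8 17. ] M [0.37 0.92 0.01] w 0.0319 gf 93.63574862480164
total turn [ 0.0017 -0.0389  0.0023] shift cm [-0.31 -0.04 -0.06]  per row [ 0.0017 -0.0389  0.0023] [-0.31 -0.04 -0.06]
```

drive_tool:
  rows:
    - [[0, -0.02, 0], [-0.12, 0, 0.06], 2]
    - [[0, -0.02, 0], [-0.12, 0, 0.06], 2]
    - [[0, -0.01, 0], [-0.06, 0, 0], 2]
    - [[0, -0.01, 0], [-0.06, 0, 0], 2]
    - [[0, 0, 0], [0, 0, 0], 2]

```text
clock: 20.85
position: [0.5747, -0.1156, 0.0745]
ee_rot: [0.001, 0.999, 0.035, 0.011]
contact_force: [-0.4, 1.5, 9.0]
width: 0.0324
gripper_force: 92.7
```

Run:
```python
from h import *
M=R.from_euler("z",YAW).as_matrix()
delta([.575,-.116,.0743],toolR(M),1)
```

```text
t 20.85 pos [ 0.5747 -0.1156  0.0745] q [-0.32  0.42  1.74  0.01  0.96  1.18] F [-0.4  1.5  9. ] M [0.23 0.6  0.01] w 0.0324 gf 92.7405846118927
total turn [0.0013 0.0217 0.0027] shift cm [ 0.03 -0.04 -0.02]  per row [0.0013 0.0217 0.0027] [ 0.03 -0.04 -0.02]
```

drive_tool:
  rows:
    - [[0, -0.01, 0], [-0.06, 0, 0], 2]
    - [[0, -0.01, 0], [-0.06, 0, 0], 2]
    - [[0, 0, 0], [0, 0, 0], 2]

```text
clock: 21.22
position: [0.5736, -0.1156, 0.0749]
ee_rot: [0.001, 0.999, 0.035, 0.021]
contact_force: [-2.0, 0.7, 11.5]
width: 0.0325
gripper_force: 93.0
```

Run:
```python
from h import *
M=R.from_euler("z",YAW).as_matrix()
delta([.575,-.116,.0743],toolR(M),1)
```

```text
t 21.225 pos [ 0.5736 -0.1156  0.0749] q [-0.33  0.41  1.76  0.02  0.94  1.17] F [-2.   0.7 11.5] M [ 0.28  0.76 -0.03] w 0.0325 gf 93.04132461547852
total turn [0.0013 0.0419 0.0028] shift cm [ 0.14 -0.04 -0.06]  per row [0.0013 0.0419 0.0028] [ 0.14 -0.04 -0.06]
```

TCP height is lowest near zero turn, so the cork was already close to flat there. I'll go back to about zero and look before releasing.

drive_tool:
  rows:
    - [[0, 0.015, 0], [0.08, 0, 0], 2]
    - [[0, 0.015, 0], [0.08, 0, 0], 2]
    - [[0, 0, 0], [0, 0, 0], 2]
    - [[0, 0, 0], [0, 0, 0], 2]

```text
clock: 21.72
position: [0.5753, -0.1156, 0.0743]
ee_rot: [0.001, 0.999, 0.035, 0.006]
contact_force: [-0.8, 0.2, 8.6]
width: 0.0324
gripper_force: 93.0
```

Run:
```python
from h import *
import cv2
M=R.from_euler("z",YAW).as_matrix()
delta([.575,-.116,.0743],toolR(M),1)
im=[eyes.get_image(n)[...,::-1] for n in("scene","top")]
a=im[0][290:370,290:390]
cv2.imwrite("pics/tray3.png",cv2.convertScaleAbs(cv2.resize(a,(800,640)[:2],interpolation=2)[:600],alpha=1.6))
```

```text
t 21.725 pos [ 0.5753 -0.1156  0.0743] q [-0.32  0.43  1.73  0.    0.98  1.18] F [-0.8  0.2  8.6] M [0.14 0.56 0.01] w 0.0324 gf 92.97157645225525
total turn [0.0013 0.0114 0.0026] shift cm [-0.03 -0.04  0.  ]  per row [0.0013 0.0114 0.0026] [-0.03 -0.04  0.  ]
```

View pics/tray3.png

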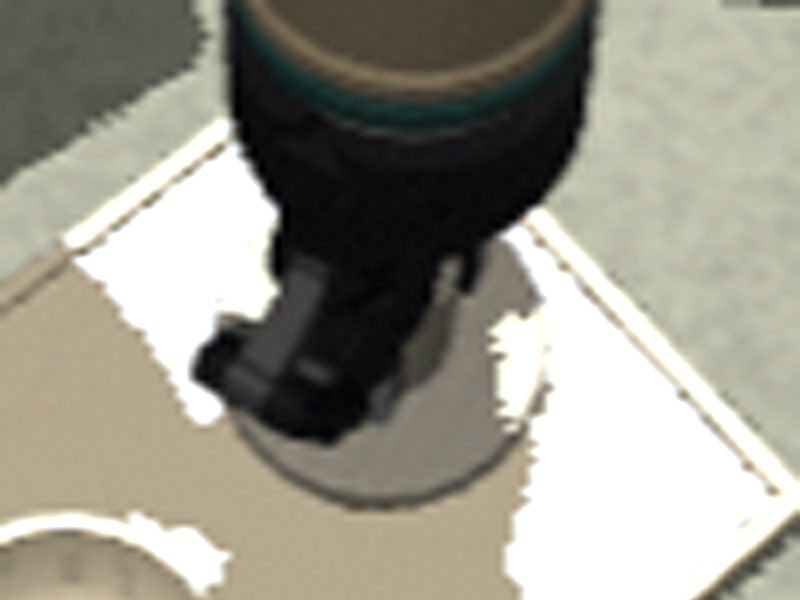

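The head disc looks level, with its rim at crop (390,505), and the stopper stands on the clear end. Easing the press, then releasing gently.

drive_tool:
  rows:
    - [[0, 0, 0], [0, 0, 0.05], 2]
    - [[0, 0, 0], [0, 0, 0.05], 2]
    - [[0, 0, 0], [0, 0, 0], 2]

```text
clock: 22.2
position: [0.5752, -0.1156, 0.0743]
ee_rot: [0.001, 0.999, 0.035, 0.005]
contact_force: [-0.4, -0.0, 6.2]
width: 0.0321
gripper_force: 92.8
```

drive_tool:
  rows:
    - [[0, 0, 0], [0, 0, 0], 3.4]
    - [[0, 0, 0], [0, 0, 0], 3.7]
    - [[0, 0, 0], [0, 0, 0], 4.1]
    - [[0, 0, 0], [0, 0, 0], 4.6]
    - [[0, 0, 0], [0, 0, 0], 5.5]
    - [[0, 0, 0], [0, 0, 0], 6.5]
    - [[0, 0, 0], [0, 0, 0], 7.0]
    - [[0, 0, 0], [0, 0, 0], 7.0]

```text
clock: 23.2
position: [0.5747, -0.1156, 0.0736]
ee_rot: [0.001, 0.999, 0.035, 0.005]
contact_force: [-0.4, -0.8, -0.4]
width: 0.0699
gripper_force: 0.0
```

Run:
```python
from h import *
M=R.from_euler("z",YAW).as_matrix()
delta([.575,-.116,.0743],toolR(M),1)
```

```text
t 23.2 pos [ 0.5747 -0.1156  0.0736] q [-0.32  0.43  1.73  0.    0.98  1.18] F [-0.4 -0.8 -0.4] M [ 0.01  0.03 -0.02] w 0.0699 gf 0.0
total turn [0.0009 0.0097 0.0025] shift cm [ 0.03 -0.04  0.07]  per row [0.0009 0.0097 0.0025] [ 0.03 -0.04  0.07]
```

Released with no contact. Going straight up and then away.

drive_tool:
  rows:
    - [[0, 0, 0], [0, 0, 0.8], 7]
    - [[0, 0, 0], [0, 0, 1.5], 7]
    - [[0, 0, 0], [0, 0, 2], 7]
    - [[0, 0, 0], [0, 0, 2.5], 7]
    - [[0, 0, 0], [0, 0, 3], 7]
    - [[0, 0, 0], [-1, 0, 3], 7]
    - [[0, 0, 0], [-3, -2, 2], 7]
    - [[0, 0, 0], [-4, -4, 0], 7]

```text
clock: 24.2
position: [0.4959, -0.176, 0.225]
ee_rot: [0.002, 0.999, 0.036, 0.008]
contact_force: [0.4, -1.4, 0.0]
width: 0.0699
gripper_force: 0.0
```

drive_tool:
  rows:
    - [[0, 0, 0], [-4, -4, 0], 7]
    - [[0, 0, 0], [-4, -4, 0], 7]
    - [[0, 0, 0], [-4, -4, 0], 7]
    - [[0, 0, 0], [-4, -4, 0], 7]
    - [[0, 0, 0], [-3, -4, 0], 7]
    - [[0, 0, 0], [0, -4, 0], 7]
    - [[0, 0, 0], [0, 0, 0], 7]
    - [[0, 0, 0], [0, 0, 0], 7]

```text
clock: 25.2
position: [0.3046, -0.415, 0.2221]
ee_rot: [0.0, 0.999, 0.035, 0.005]
contact_force: [-0.1, -0.4, 0.2]
width: 0.0704
gripper_force: 0.0
```

Run:
```python
from h import *
import cv2
im=[eyes.get_image(n)[...,::-1] for n in("scene","top")]
a=im[0][150:450,200:500];b=im[1][80:380,200:500]
cv2.imwrite("pics/end.png",np.hstack([cv2.resize(i,(400,400),interpolation=2) for i in(a,b)]))
```

```text
(no output)
```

View pics/end.png

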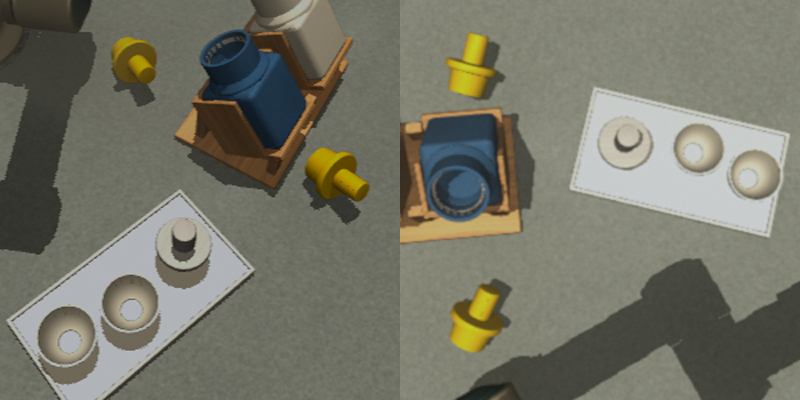

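The stopper stands upright on the clear end (top crop (627,140)). The blue jar is open and seated in the stand, and the bowls look untouched.

```bash
python3 -c "
from rig import job
print(job.sign_off())"
```

```text
the job is handed in; nothing more can be done
None
```

I rocked the stopper out of the blue jar and stood it upright, cork down, on the clear end of the tray; both jars and the bowls look undisturbed in the last pictures, and the job is handed in (no verdict was returned).

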